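# File a slide box in the tilt-out bin

### The arm

A 7-joint arm with a two-finger parallel gripper is mounted at the origin on the work surface. World frame = base frame: x ahead of the robot, y to its left, z up, the work surface at z = 0. Lengths are in m, angles in degrees, forces in N, time in s.
With the tool pointing down it reaches from about 0.4 to 0.9 m from the base axis. Payload 5.6 kg.
Tool frame: the origin (TCP) lies at the very end of the fingers, on their centre line; the grasp point (between the pads) lies env.hold_point_z behind it (env.hold_point_z is the distance from the TCP to the grasp point, in m); z points along the fingers, y is the direction in which the jaws open and shut (so a half turn about z gives the same grasp; the last joint's range is limited). The gripper opens to 92 mm and grips with 3 to 60 N. Pads are 20 mm wide; open, the fingers measure 128 mm over their backs; the gripper's body (75 mm by 189 mm) begins 69 mm behind the grasp point.
Start: joints at [71.849, 26.786, -0.665, 91.828, 0.344, 61.387, -3.226], TCP at [0.176, -0.626, 0.215] pointing down, gripper open.
Joint ranges: [-144.91, 144.91], [-17.63, 115.5], [-89.93, 88.59], [15.96, 139.68], [-74.01, 254.01], [8.47, 105.57], [-167.45, 167.45]. Speed limits (degrees/s): [147.25, 147.25, 180, 180, 180, 180, 180].

### API

Orientations are given as a 3x3 rotation matrix whose columns are the frame's x, y, z axes.
In Python, from workcell import env gives the robot as it stands. Calls block until the motion is done:
- env.move_pose(position, orientation): joint-space move of the TCP to a pose.
- env.move_straight(position, rot=None, velocity=0.15): straight line of the TCP; rot=None keeps the orientation; velocity is the mean speed in m/s.
- env.goto_joints(angles): joint-space move.
- env.move_gripper(opening, grasp_force=None): finger opening in m; grasp_force is the grip in N (None keeps the last); returns when the fingers have stopped.
- env.wait(seconds).
- env.inverse_kinematics(position, orientation): joint angles nearest the present ones, or None.
- env.get_image(name): name is "scene" or "top" or "wrist"; returns (picture, depth): 384x512x3 uint8, red, green, blue; 384x512 float32, m along the optical axis (not along the pixel's ray), 0 where there is no reading.
- env.calibration(name): a dict with "fx", "fy", "cx", "cy" (pixels), "k1" (the pictures are not rectified: a ray, as slopes to the right and down, at radius r is drawn at 1 + k1 r^2 times it, then the intrinsics apply), "world_from_camera" (4x4, takes a point from camera to world coordinates). Camera axes: x right, y down, z forward; pixel columns grow to the right and rows downward; lengths in m; the calibration is good to about 2 mm. A picture is of the moment at which its call begins: read the wrist's pose just before it. calibration takes no time and is no camera call; for the wrist camera it gives the pose at the moment of the call.
A pose or a line that the arm cannot do raises env.MotionError and nothing moves.
- env.job_done(): hands the job in, once; it reports no verdict.
Readings, each from a call of its own:
- env.read_time(): time.
- env.read_q(): joint angles.
- env.read_joint_velocities(): joint speeds.
- env.read_effort(): joint torques, N m.
- env.read_position(): TCP position.
- env.read_tool_rot(): TCP orientation.
- env.read_ft_force(): force on the tool from outside, world axes, zero at the start.
- env.read_moment(): the same for the moment, N m.
- env.read_grip_width(): finger opening in m.
Only numpy, scipy, OpenCV 4.12 (cv2) and the standard library are available. Lean on these libraries where they do the work, as an engineer would, in place of code of your own. Each camera call takes 0.05 s, during which the arm holds its last target.

### The job

Put the slide box that stands on the bench away in the wide tilt-out bin: tip the bin fully open by its pull and lower the box all the way to the floor of the free bay before letting go (never drop it, the slides are glass), standing upright in the bin and turned the same way as the box already filed beside it. Then push the bin back until it clicks home, and leave the stored box, the narrow bin and everything else on the bench as they are.

Things in the scene. Friction and masses are not known exactly. Their poses are not given: they have to be found in the camera images.
- stand: Grey fixed stand 360 wide (y), 180 deep (x), 304 mm high, front towards its -x (the robot); origin under its centre. Two tilt-out bins side by side, in either order: a wide one (housing 170 mm) and a narrow one (120). An upper tier, 198 to 304 mm up, its face 10 mm behind the bins' fronts, bars the pulls from straight above: come in tilted 35 to 45 degrees, pointing down and to the stand.
- wide_bin (a joint): Tip angle of the wide bin, rad: 0 = home (clicked in), grows as its top comes forward, 0.75 = fully open on a stop. Beyond about 0.5 it rests open by its weight; let go below 0.4 it sinks back slowly but stops ajar at 0.12 (pull 15 mm out) on a sprung catch whose peak is at 0.05: pressing it past takes about 5 N at the pull, pulling it out of home about as much. Damped: move it under 0.5 rad/s.
- wide_pivot (a point): Middle of the wide bin's pivot axis (along the bin's y), 46 mm above the bench. Its axes are the bin's: with the bin home, those of the stand (x to the back, z up); they tip with it. In them, mm from the pivot: front wall x -25 to -21, z -12 to 128; back wall x 79 to 83; side walls up to z 106; all 4 thick, outer width 160.
- wide_pull (a point): Middle of the wide bin's pull: round black bar 11 mm thick, 100 mm long along the bin's y, standing 42 mm off the front wall on a post near each end. In the bin's axes (which this point shares) 67 mm in front of (-x) and 110 mm above the pivot.
- bay (a point): Centre of the floor of the free bay in the wide bin: 102 mm wide (y), 100 mm deep (x), walls 114 mm high (front 136), divider 80 mm; z points out of the bay. Axes as the bin's, they tip with it; in them it lies 29 mm behind (+x), 25 mm to -y of and 8 mm below the pivot.
- narrow_bin (a joint): Tip angle of the narrow bin, rad: 0 = home. Leave it closed.
- slide_box: The slide box to file: slate plastic case, 83 mm (its x) by 38 mm thick (its y) by 98 mm tall (its z), about 220 g, paper label on both broad faces, standing upright on the bench to the right (-y) of the stand. Origin at the centre of its underside. Grip it across the 38 mm, near the top. Either way round is the same.
- stored_box: A like slide box already filed in the wide bin, standing in the 46 mm lane on the +y side of the bay (loose; it tips with the bin). Axes and origin as for slide_box.
- tube_rack: Bystander: red rack of capped tubes, 100 x 230 x 111 mm; origin under its centre.
- tip_box: Bystander: pipette tip box, 122 x 82 x 86 mm; origin under its centre.
- specimen_jar: Bystander: capped jar, 62 mm across, 75 mm high; origin under its centre.
- wash_bottle: Bystander: white bottle, 66 mm across, 170 mm high; origin under its centre.
- bench_timer: Bystander: flat white timer, 70 x 70 x 24 mm; origin under its centre.
Not all that is in view belongs to the job. What is shaped like the slide_box but green or orange is not meant.

How it is judged:
By the outcome, as a careful person would: the job done as asked, in the order asked, and still so for the second after the job is handed in, with the robot touching nothing.
It also fails if it takes over 72 s, if anything falls off the work surface, if the arm or the gripper's body presses on something with over 40 N, if the wrist force passes 120 N, or if a joint passes its speed limit or range.

## Working session

There is one attempt and no reset: what is moved stays moved. The work goes in short steps, each a Python script; the robot and the scene stay as the last script left them, time stands still between calls to the robot, and variables do not carry over. Pictures are saved under pics/ and viewed, and the job is handed in when it is done.

```bash
ls; mkdir -p pics; python3 - <<'E'
from workcell import env
import cv2,numpy as np
for n in ("scene","top","wrist"):
    im,d=env.get_image(n); c=env.calibration(n)
    np.savez(f"/tmp/{n}0.npz",im=im,d=d,**{k:np.array(v) for k,v in c.items()})
    cv2.imwrite(f"pics/{n}0.png",cv2.cvtColor(im,cv2.COLOR_RGB2BGR))
    print(n,{k:np.round(v,3).tolist() for k,v in c.items()}, (d>0).mean())
print(env.read_time(),env.hold_point_z,env.read_grip_width())
E
```

```text
pics
scene {'fx': 496.769, 'fy': 496.769, 'cx': 263.631, 'cy': 196.023, 'k1': -0.089, 'world_from_camera': [[0.987, -0.119, 0.107, 0.43], [-0.159, -0.781, 0.604, -0.97], [0.012, -0.613, -0.79, 1.336], [0.0, 0.0, 0.0, 1.0]]} 0.9960683186848959
top {'fx': 429.323, 'fy': 429.323, 'cx': 253.732, 'cy': 194.328, 'k1': -0.123, 'world_from_camera': [[-0.016, -0.983, 0.182, 0.329], [-1.0, 0.017, 0.003, -0.035], [-0.006, -0.182, -0.983, 1.505], [0.0, 0.0, 0.0, 1.0]]} 0.9959309895833334
wrist {'fx': 328.462, 'fy': 328.462, 'cx': 257.029, 'cy': 194.999, 'k1': -0.014, 'world_from_camera': [[0.27, -0.928, -0.257, 0.247], [-0.963, -0.261, -0.07, -0.606], [-0.002, 0.266, -0.964, 0.383], [0.0, 0.0, 0.0, 1.0]]} 0.996185302734375
0.15 0.0187 0.09189864063671836
```

View pics/scene0.png

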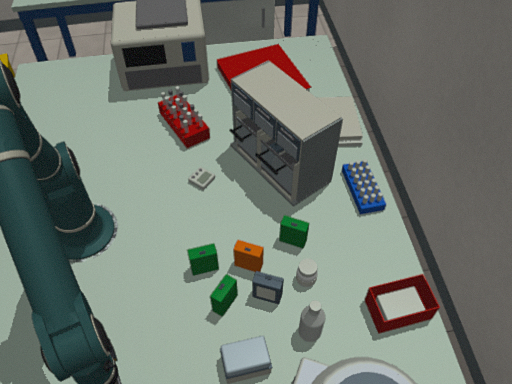

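View pics/top0.png

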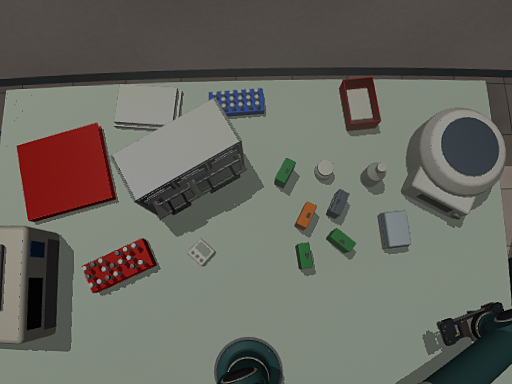

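View pics/wrist0.png

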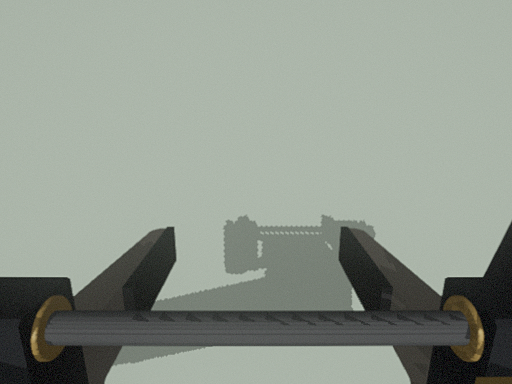

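```bash
cat > h.py <<'E'
import numpy as np,cv2
def load(f): return dict(np.load(f))
def rays(c,uv):
    uv=np.asarray(uv,float).reshape(-1,1,2)
    K=np.array([[c['fx'],0,c['cx']],[0,c['fy'],c['cy']],[0,0,1]],float)
    n=cv2.undistortPoints(uv,K,np.array([float(c['k1']),0,0,0,0]),None,None,None).reshape(-1,2)
    return np.c_[n,np.ones(len(n))]
def onplane(c,uv,z):
    T=np.array(c['world_from_camera']);d=rays(c,uv)@T[:3,:3].T;o=T[:3,3]
    return o+d*((z-o[2])/d[:,2])[:,None]
def cloud(c,d):
    h,w=d.shape;v,u=np.mgrid[:h,:w]
    n=rays(c,np.c_[u.ravel(),v.ravel()])*d.reshape(-1,1)
    T=np.array(c['world_from_camera']);P=n@T[:3,:3].T+T[:3,3]
    P[d.ravel()<=0]=np.nan
    return P.reshape(h,w,3)
def proj(c,P):
    T=np.linalg.inv(np.array(c['world_from_camera']));q=np.atleast_2d(P)@T[:3,:3].T+T[:3,3]
    n=q[:,:2]/q[:,2:];n=n*(1+float(c['k1'])*(n**2).sum(1))[:,None]
    return n*[c['fx'],c['fy']]+[c['cx'],c['cy']]
E
python3 - <<'E'
from h import *
for n in("scene","top"):
    c=load(f"/tmp/{n}0.npz");P=cloud(c,c['d']);z=P[...,2]
    np.set_printoptions(precision=4,suppress=True)
    # stand top
    m=((abs(z-.304)<.012)).astype(np.uint8)
    k,l,s,ce=cv2.connectedComponentsWithStats(m)
    i=[j for j in range(1,k) if s[j,4]>800]
    for j in i:
        pts=P[l==j];r=cv2.minAreaRect(pts[:,:2].astype(np.float32));print(n,'z304',s[j],np.array(r[0]),r[1],r[2],np.median(pts[:,2]))
    # boxes by height
    m=((z>.085)&(z<.108)).astype(np.uint8);k,l,s,ce=cv2.connectedComponentsWithStats(m)
    for j in range(1,k):
        if s[j,4]>60:
            pts=P[l==j];r=cv2.minAreaRect(pts[:,:2].astype(np.float32));print(n,'z98',s[j],ce[j],np.array(r[0]),np.array(r[1]),r[2],np.median(pts[:,2]),np.median(c['im'][l==j],0))
    im=cv2.cvtColor(c['im'],cv2.COLOR_RGB2BGR)
    a,b=((215,80),(200,250)) if n=="scene" else ((105,90),(200,220))
    x,y=a
    cv2.imwrite(f"pics/{n}_stand.png",cv2.resize(im[y:y+140,x:x+160],None,fx=5,fy=4.2*1,interpolation=2)[:600])
    x,y=((190,200) if n=="scene" else (270,140))
    cv2.imwrite(f"pics/{n}_box.png",cv2.resize(im[y:y+130,x:x+150],None,fx=4.5,fy=4.5,interpolation=2))
E
```

```text
scene z304 [ 230   60  113   84 4252] [0.6948 0.1965] (0.170221209526062, 0.37043246626853943) 29.689434051513672 0.30313385359663214
scene z98 [403   0 109 177 759] [460.7905  89.5138] [1.4443 0.4989] [0.0192 1.111 ] 0.13306289911270142 0.09649475330025736 [98. 96. 92.]
scene z98 [117  61  91  16 437] [162.3524  69.2677] [0.3021 0.6695] [0.0305 0.3576] 89.5578384399414 0.0979252177106733 [52. 52. 53.]
scene z98 [176  87  15  34 120] [183.0917 103.1167] [0.3728 0.4551] [0.0331 0.1726] 5.875568389892578 0.10011149590287804 [88.5 83.  79. ]
scene z98 [161  94  16  19  74] [168.7432 102.6622] [0.3201 0.4626] [0.0161 0.1044] 24.2618350982666 0.10119381936659955 [88.  84.5 80. ]
scene z98 [243 139  17  15  70] [251.1857 146.4857] [0.587  0.2001] [0.0135 0.0831] 36.39438247680664 0.09555576736843108 [69.  73.  73.5]
scene z98 [278 162  57  27 246] [305.2683 176.8902] [0.7582 0.0384] [0.1949 0.0799] 1.9498035907745361 0.0956890452124104 [56. 60. 59.]
scene z98 [ 55 201  41  34 224] [ 79.2054 224.183 ] [ 0.0222 -0.0297] [0.1323 0.0647] 33.4930419921875 0.1003824540498841 [77.  77.5 70. ]
sce
[... 1915 characters left out ...]
8 [146.  81.  39.]
top z98 [385 211  26  35 450] [397.8111 228.3422] [ 0.468  -0.5108] [0.1143 0.0767] 4.986954212188721 0.08761430517630764 [123. 130. 132.]
top z98 [330 229  26  23 284] [342.2782 239.4965] [ 0.4334 -0.319 ] [0.0805 0.0389] 51.16571044921875 0.09742313056654617 [45. 93. 51.]
top z98 [ 41 231  10 107 394] [ 46.0635 283.7386] [0.2994 0.6694] [0.3532 0.0145] 0.37058958411216736 0.09820821704317517 [27. 26. 26.]
top z98 [297 243  16  26 291] [304.6426 255.2165] [ 0.3856 -0.1929] [0.0806 0.0385] 7.673919200897217 0.09711213032474464 [43. 96. 50.]
top z98 [228 357  41  21  89] [250.0449 362.4944] [ 0.0402 -0.0066] [0.1278 0.0533] 80.67266082763672 0.1026808506768313 [92. 89. 80.]
```

View pics/scene_stand.png

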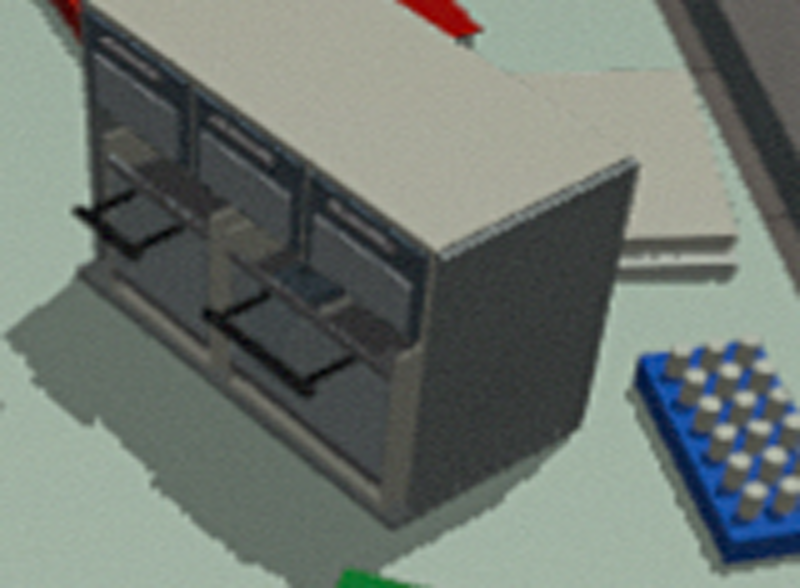

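View pics/top_stand.png

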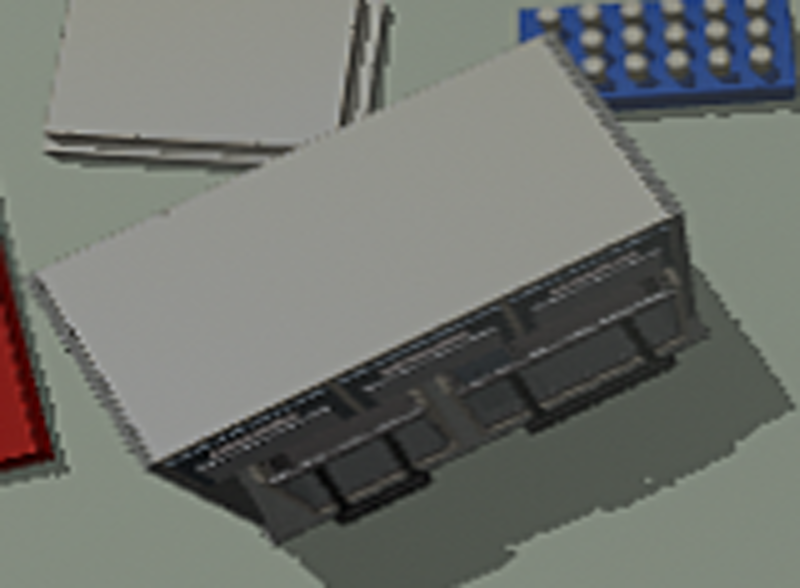

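View pics/scene_box.png

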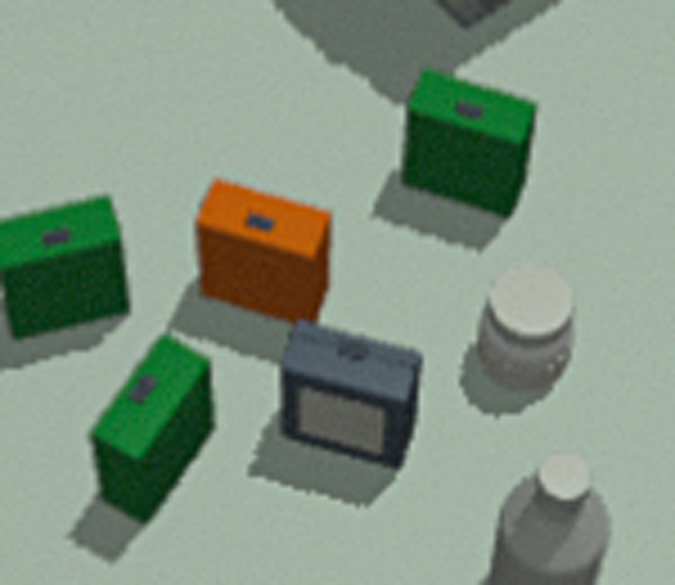

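```bash
python3 - <<'E'
from h import *
np.set_printoptions(precision=4,suppress=True)
c=load("/tmp/top0.npz");P=cloud(c,c['d']);a=np.radians(29.3)
for n,reg in(("scene",(250,146,290,180)),("top",(200,165,250,200))):
    c=load(f"/tmp/{n}0.npz");P=cloud(c,c['d']);x0,y0,x1,y1=reg
    im=c['im'].astype(int)
    m=np.zeros(im.shape[:2],bool);m[y0:y1,x0:x1]=1
    ctr=np.array([.693,.197]);ex=np.array([np.cos(a),np.sin(a)]);ey=np.array([-ex[1],ex[0]])
    X=(P[...,:2]-ctr)@ex;Y=(P[...,:2]-ctr)@ey;Z=P[...,2]
    m&=(X<-.12)&(Z>.1)
    pts=np.c_[X[m],Y[m],Z[m]]
    print(n,m.sum(),'X',np.percentile(X[m],[0,10,50,90,100]),'Y',np.percentile(Y[m],[0,5,95,100]),'Z',np.percentile(Z[m],[0,10,50,90,100]))
    v,u=np.nonzero(m); b=X[m]<np.percentile(X[m],50)+.008
    w=onplane(c,np.c_[u,v][b],.156)
    r=cv2.minAreaRect(w[:,:2].astype(np.float32)); print(np.array(r[0]),r[1],r[2])
# top plane edges: yaw
for n in("scene","top"):
    c=load(f"/tmp/{n}0.npz");P=cloud(c,c['d']);m=(abs(P[...,2]-.304)<.012).astype(np.uint8)
    k,l,s,ce=cv2.connectedComponentsWithStats(m);j=1+np.argmax(s[1:,4]*(s[1:,2]<140));v,u=np.nonzero(l==j)
    w=onplane(c,np.c_[u,v],.304);r=cv2.minAreaRect(w[:,:2].astype(np.float32));print(n,np.array(r[0]),r[1],r[2])
    print(cv2.boxPoints(r))
    # slate box
    im=cv2.cvtColor(c['im'],cv2.COLOR_RGB2HSV)
    q=np.array([.56,-.3165]);m=((P[...,2]>.09)&(P[...,2]<.106)&(np.hypot(P[...,0]-q[0],P[...,1]-q[1])<.07))
    v,u=np.nonzero(m);w=onplane(c,np.c_[u,v],.098);r=cv2.minAreaRect(w[:,:2].astype(np.float32));print('box',np.array(r[0]),r[1],r[2],w.mean(0))
E
```

```text
scene 113 X [-0.1413 -0.1383 -0.1348 -0.1276 -0.1203] Y [-0.1375 -0.1334 -0.0355 -0.0303] Z [0.1508 0.1546 0.1586 0.1622 0.1651]
[0.6172 0.06  ] (0.014236681163311005, 0.11016517132520676) 31.001720428466797
top 126 X [-0.1388 -0.1374 -0.1334 -0.1272 -0.1214] Y [-0.1331 -0.1263 -0.0314 -0.0252] Z [0.1524 0.1558 0.1598 0.1637 0.17  ]
[0.6169 0.0635] (0.013028071261942387, 0.10808920115232468) 29.38391876220703
scene [0.6924 0.188 ] (0.1721007525920868, 0.3696065843105316) 29.28287696838379
[[ 0.527   0.3071]
 [ 0.7078 -0.0153]
 [ 0.8579  0.0689]
 [ 0.6771  0.3912]]
box [ 0.5599 -0.319 ] (0.04276576265692711, 0.08340929448604584) 63.961097717285156 [ 0.5605 -0.3186  0.098 ]
top [0.6906 0.1965] (0.16831907629966736, 0.35967689752578735) 29.0533447265625
[[ 0.5297  0.3128]
 [ 0.7044 -0.0016]
 [ 0.8515  0.0801]
 [ 0.6769  0.3945]]
box [ 0.5586 -0.3149] (0.03892960399389267, 0.08352971822023392) 64.09491729736328 [ 0.5583 -0.315   0.098 ]
```

```bash
cat >> h.py <<'E'
A=np.radians(29.2)
EX=np.array([np.cos(A),np.sin(A),0]);EY=np.array([-EX[1],EX[0],0]);EZ=np.array([0,0,1.])
PULL0=np.array([.617,.0618,.156])
PIV=PULL0+.067*EX-.110*EZ
def bx(t): return np.cos(t)*EX+np.sin(t)*EZ
def bz(t): return -np.sin(t)*EX+np.cos(t)*EZ
def binpt(t,x,y,z,piv=None): return (PIV if piv is None else piv)+x*bx(t)+y*EY+z*bz(t)
HP=.0187
def Rpull(tilt,s=1):   # jaws in the x-z plane of the stand
    z=np.sin(tilt)*EX-np.cos(tilt)*EZ; x=s*EY; return np.c_[x,np.cross(z,x),z]
def Rplace(t,s=1):     # jaws along bin y
    z=-bz(t); y=s*EY; return np.c_[np.cross(y,z),y,z]
def Rdown(ang):
    y=np.array([np.cos(ang),np.sin(ang),0]);z=-EZ;return np.c_[np.cross(y,z),y,z]
E
python3 - <<'E'
from workcell import env
from h import *
np.set_printoptions(precision=3,suppress=True)
T=env.calibration("wrist")['world_from_camera'];R=np.array(env.read_tool_rot());p=np.array(env.read_position())
print('cam in tool',R.T@(np.array(T)[:3,3]-p))
def ik(n,pos,R):
    q=env.inverse_kinematics(pos,R);print(n,None if q is None else np.round(q,0))
tl=np.radians(40)
for tl in map(np.radians,(35,40,45)):
  for s in(1,-1):
    R=Rpull(tl,s);z=R[:,2]
    for t in(0,.4,.77): ik(f'pull{np.degrees(tl):.0f} {s} {t}',binpt(t,-.067,0,.110)+HP*z,R)
    ik(' pre',PULL0-.12*z,R)
for s in(1,-1):
    R=Rplace(.75,s)
    for h in(.07,.2): ik(f'place {s} {h}',binpt(.75,.029-.005,-.025,-.008+h),R)
for a in(64,244):
    for h in(.064,.25): ik(f'box {a} {h}',[.559,-.3165,h],Rdown(np.radians(a)))
E
```

```text
cam in tool [ 0.074  0.    -0.17 ]
pull35 1 0 [ 18.  23. -22. 122. -55.   9.  81.]
pull35 1 0.4 [ 52.  41. -63. 125.  88.  16. -48.]
pull35 1 0.77 [ 61.  62. -76. 128. 104.  35. -51.]
 pre [ 43.   7. -40. 124. -35.  25.  62.]
pull35 -1 0 [  19.   23.  -23.  122.  -53.    9. -100.]
pull35 -1 0.4 [ 52.  41. -63. 125.  88.  16. 132.]
pull35 -1 0.77 [ 53.  47. -62. 128. 108.  19. 117.]
 pre [  29.    5.  -25.  125.  -40.   26. -114.]
pull40 1 0 [ 50.  38. -61. 123.  93.  11. -55.]
pull40 1 0.4 [ 61.  55. -75. 128. 106.  27. -56.]
pull40 1 0.77 [ 63.  64. -76. 130. 115.  34. -58.]
 pre [ 46.   6. -40. 128. -55.  22.  84.]
pull40 -1 0 [ 50.  38. -61. 123.  93.  11. 125.]
pull40 -1 0.4 [ 53.  41. -61. 128. 118.  12. 105.]
pull40 -1 0.77 [ 63.  64. -76. 130. 115.  34. 122.]
 pre [ 32.   5. -25. 129. -59.  24. -93.]
pull45 1 0 [ 59.  52. -75. 126. 111.  23. -63.]
pull45 1 0.4 [ 63.  58. -75. 130. 120.  27. -66.]
pull45 1 0.77 [ 66.  69. -76. 132. 126.  34. -63.]
 pre [ 75.  15. -70. 131. -61.  14.  96.]
pull45 -1 0 [ 59.  52. -75. 126. 111.  23. 117.]
pull45 -1 0.4 [ 63.  58. -75. 130. 120.  27. 114.]
pull45 -1 0.77 [ 66.  69. -76. 132. 126.  34. 117.]
 pre [ 75.  15. -70. 131. -61.  14. -84.]
place 1 0.07 [ 57.  62. -76. 120. 107.  30.  37.]
place 1 0.2 [  48.   18.  -44.  127.  -71.   13. -165.]
place -1 0.07 [  57.   62.  -76.  120.  107.   30. -143.]
place -1 0.2 [ 49.  18. -45. 127. -71.  13.  15.]
box 64 0.064 [ 49.  41. -32.  97.  27.  50.  70.]
box 64 0.25 [ 51.  29. -35.  89.  18.  68.  77.]
box 244 0.064 [ 27.  36.  -0.  99.   0.  45. -90.]
box 244 0.25 [ 29.  24.  -3.  91.   1.  65. -91.]
```

```bash
python3 - <<'E'
from workcell import env
from h import *
np.set_printoptions(precision=3,suppress=True)
def ik(n,pos,R):
    q=env.inverse_kinematics(pos,R);print(n,None if q is None else np.round(q,0))
for tl in map(np.radians,(38,42,45)):
    R=Rpull(tl,1);z=R[:,2]
    for d in(.03,.05,.07,.09,.12,.15): ik(f'pre{np.degrees(tl):.0f} {d}',PULL0-d*z,R)
    for d in(.03,.06,.1): ik(f' preX{np.degrees(tl):.0f} {d}',PULL0-.04*z-d*EX,R)
R=Rplace(.75,1)
for h in(.07,.09,.11,.13,.15,.17,.2,.23): ik(f'place {h}',binpt(.75,.024,-.025,-.008+h),R)
for h in(.1,.13,.17,.2): ik(f'placeback {h}',binpt(.75,.024,-.025,-.008+h)-.1*EX,R)
E
```

```text
pre38 0.03 [ 36.  20. -39. 125. -46.   9.  76.]
pre38 0.05 [ 37.  16. -38. 126. -47.  12.  76.]
pre38 0.07 [ 38.  13. -37. 126. -48.  15.  76.]
pre38 0.09 [ 40.  11. -38. 126. -47.  18.  75.]
pre38 0.12 [ 46.   7. -41. 127. -46.  23.  75.]
pre38 0.15 [ 48.   2. -40. 127. -48.  29.  75.]
 preX38 0.03 [ 42.  16. -41. 128. -53.  12.  84.]
 preX38 0.06 [ 47.  14. -44. 131. -58.  14.  90.]
 preX38 0.1 [ 49.  10. -40. 134. -66.  19. 101.]
pre42 0.03 [ 63.  41. -76. 126.  87.  16. -45.]
pre42 0.05 [ 66.  37. -76. 127.  76.  14. -36.]
pre42 0.07 [ 47.  16. -46. 129. -68.  12.  98.]
pre42 0.09 [ 45.  11. -41. 129. -67.  17.  97.]
pre42 0.12 [ 45.   6. -38. 130. -65.  23.  94.]
pre42 0.15 [ 46.   2. -35. 130. -62.  28.  91.]
 preX42 0.03 [ 69.  36. -77. 130.  77.  12. -36.]
 preX42 0.06 [ 76.  39. -82. 132.  79.  15. -35.]
 preX42 0.1 [ 84.  37. -84. 135.  67.  11. -21.]
pre45 0.03 [ 64.  40. -73. 128. 104.  12. -61.]
pre45 0.05 [ 68.  40. -78. 129.  94.  13. -51.]
pre45 0.07 [ 73.  40. -82. 130.  85.  14. -42.]
pre45 0.09 [ 77.  38. -85. 130.  73.  13. -31.]
pre45 0.12 [ 75.  15. -70. 131. -61.  14.  96.]
pre45 0.15 [ 42.   2. -30. 133. -73.  29. 104.]
 preX45 0.03 [ 73.  48. -84. 131.  96.  21. -49.]
 preX45 0.06 [ 78.  44. -84. 134.  94.  15. -47.]
 preX45 0.1 None
place 0.07 [ 57.  62. -76. 120. 107.  30.  37.]
place 0.09 [ 58.  58. -76. 121. 105.  28.  38.]
place 0.11 [ 60.  54. -75. 123. 101.  25.  39.]
place 0.13 [ 62.  50. -75. 124.  97.  21.  41.]
place 0.15 [ 64.  46. -75. 125.  91.  18.  45.]
place 0.17 [ 67.  43. -76. 125.  83.  16.  52.]
place 0.2 [  48.   18.  -44.  127.  -71.   13. -165.]
place 0.23 [ 78.  38. -84. 127.  55.  15.  78.]
placeback 0.1 [ 71.  48. -74. 132. 107.  16.  35.]
placeback 0.13 [ 77.  45. -78. 133.  94.  14.  47.]
placeback 0.17 [  71.   21.  -61.  134.  -72.   12. -154.]
placeback 0.2 [  77.   15.  -61.  135.  -67.   19. -160.]
```

```bash
python3 - <<'E'
from workcell import env
from h import *
np.set_printoptions(precision=3,suppress=True)
R=Rpull(np.radians(45),1);z=R[:,2]
for p in([.35,-.15,.45],[.4,-.05,.4],[.45,-.05,.35],[.45,.0,.3],[.5,0,.3]):
    for tl in(0,25,45):
        q=env.inverse_kinematics(p,Rpull(np.radians(tl),1));print(p,tl,None if q is None else np.round(q,0))
E
```

```text
[0.35, -0.15, 0.45] 0 [ 58. -10. -33. 103.  -5.  85.  55.]
[0.35, -0.15, 0.45] 25 [ 68. -17. -22. 113. -31.  78.  81.]
[0.35, -0.15, 0.45] 45 [ 69. -17. -11. 122. -49.  79. 100.]
[0.4, -0.05, 0.4] 0 [ 50.  -6. -43. 106.  -4.  79.  38.]
[0.4, -0.05, 0.4] 25 None
[0.4, -0.05, 0.4] 45 None
[0.45, -0.05, 0.35] 0 [ 45.   3. -44. 106.   2.  72.  30.]
[0.45, -0.05, 0.35] 25 [ 58. -10. -38. 119. -31.  56.  64.]
[0.45, -0.05, 0.35] 45 [ 50. -13. -19. 131. -59.  51.  95.]
[0.45, 0.0, 0.3] 0 [ 43.   6. -49. 110.   5.  66.  20.]
[0.45, 0.0, 0.3] 25 [ 59. -10. -46. 125. -33.  47.  61.]
[0.45, 0.0, 0.3] 45 [ 40. -11. -19. 138. -66.  40.  98.]
[0.5, 0, 0.3] 0 [ 37.  13. -47. 104.  10.  67.  16.]
[0.5, 0, 0.3] 25 [ 54.  -1. -46. 120. -23.  43.  51.]
[0.5, 0, 0.3] 45 [ 45.  -5. -28. 133. -66.  36.  96.]
```

```bash
python3 - <<'E'
from workcell import env
from h import *
np.set_printoptions(precision=3,suppress=True)
env.move_pose([.45,-.02,.33],Rpull(0,1))
R=Rpull(np.radians(45),1);z=R[:,2]
q=env.inverse_kinematics(PULL0-.08*z,R);print(q)
q=env.inverse_kinematics(PULL0-.06*z,R);print(q)
im,d=env.get_image("wrist")
c=env.calibration("wrist");np.savez("/tmp/w1.npz",im=im,d=d,**{k:np.array(v) for k,v in c.items()})
cv2.imwrite("pics/w1.png",im[...,::-1])
print(env.read_time(),env.read_q(),env.read_ft_force())
E
```

```text
[ 74.46   37.629 -82.325 130.012  78.027  12.098 -36.095]
[ 69.701  37.835 -78.037 129.372  88.709  11.247 -46.891]
2.6 [ 43.906   4.361 -46.915 107.514   3.377  69.555  24.984] [-0.356 -0.142 -0.04 ]
```

View pics/w1.png

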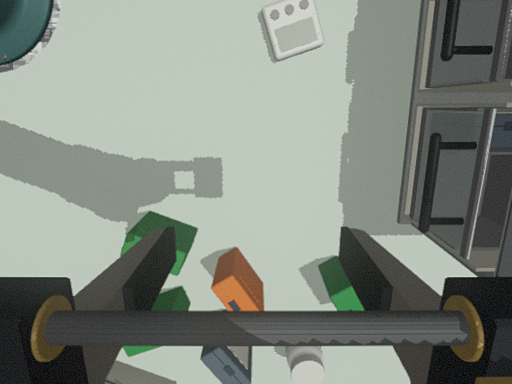

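The wrist view shows the wide bin's black pull from about (437,137) to (425,230). The slate stored box is inside at about (505,130). I'll use this view to refine the pull.

```bash
python3 - <<'E'
from h import *
np.set_printoptions(precision=4,suppress=True)
c=load("/tmp/w1.npz");P=cloud(c,c['d'])
g=c['im'].max(2)
m=np.zeros(g.shape,bool);m[120:245,410:460]=1
m&=(P[...,2]>.14)&(P[...,2]<.175)&(g<45)
X=(P-PULL0)@EX;m&=abs(X)<.012
v,u=np.nonzero(m);w=onplane(c,np.c_[u,v],.158)
r=cv2.minAreaRect(w[:,:2].astype(np.float32));print(m.sum(),np.array(r[0]),r[1],r[2])
print('depth',np.nanmedian(P[m],0), ((np.array([*r[0],.156])-PULL0)@np.c_[EX,EY]))
Y=(P-PULL0)@EY
print(np.percentile(X[m],[5,50,95]),np.percentile(Y[m],[1,50,99]))
E
```

```text
766 [0.6183 0.064 ] (0.021582677960395813, 0.1090245395898819) 29.566293716430664
depth [0.6076 0.0695 0.1591] [0.0022 0.0012]
[-0.0069 -0.0045  0.0086] [-0.0499  0.0114  0.0547]
```

```bash
sed -i 's/^PULL0=.*/PULL0=np.array([.617,.0618,.156])-.001*EX+.002*EY/' h.py; cat >> h.py <<'E'
def snap(env,n,tag):
    c=env.calibration(n);im,d=env.get_image(n)
    np.savez(f"/tmp/{tag}.npz",im=im,d=d,**{k:np.array(v) for k,v in c.items()})
    cv2.imwrite(f"pics/{tag}.png",im[...,::-1])
E
python3 - <<'E'
from workcell import env
from h import *
np.set_printoptions(precision=3,suppress=True)
env.move_gripper(.030)
R=Rpull(np.radians(45),1);z=R[:,2]
env.move_pose(PULL0-.06*z,R)
print(env.read_time(),env.read_q(),env.read_position(),env.read_ft_force())
env.move_straight(PULL0-.02*z,velocity=.1)
snap(env,"wrist","w2");snap(env,"scene","s2")
print(env.read_time(),env.read_q(),env.read_ft_force())
E
```

```text
4.95 [ 69.584  37.209 -77.746 129.565  89.226  10.778 -47.784] [0.579 0.042 0.199] [ 0.225  0.246 -0.814]
5.6 [ 63.306  43.816 -75.278 127.943 105.257  16.441 -61.312] [ 0.324 -0.433  0.416]
```

View pics/w2.png

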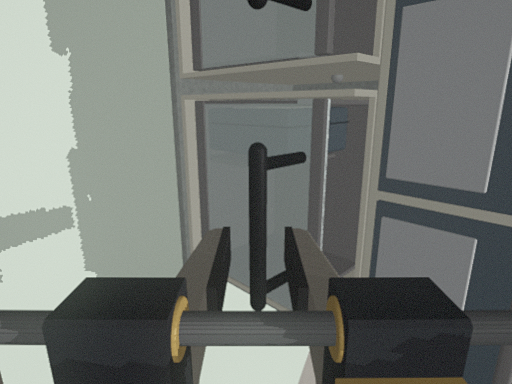

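View pics/s2.png

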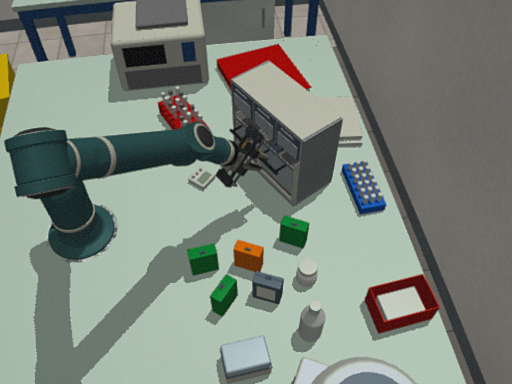

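```bash
python3 - <<'E'
from workcell import env
from h import *
np.set_printoptions(precision=3,suppress=True)
R=Rpull(np.radians(45),1);z=R[:,2]
env.move_straight(PULL0+.014*z,velocity=.08)
print(env.read_ft_force())
env.move_gripper(.015,10); print(env.read_grip_width(),env.read_ft_force())
for t in(.07,.2,.35,.5,.64,.75):
    env.move_straight(binpt(t,-.067,0,.110)+.014*z,velocity=.03)
    print(t,env.read_time(),env.read_ft_force())
print(env.read_q(),env.read_position(),env.read_grip_width())
snap(env,"wrist","w3");snap(env,"top","t3")
E
```

```text
[ 0.14   0.198 -0.27 ]
0.014782727549729386 [-0.21   0.104  0.565]
0.07 7.0417 [ 0.643 -0.303  3.848]
0.2 7.75 [ 0.82  1.79 -0.25]
0.35 8.5417 [ 0.096 -0.34   0.699]
0.5 9.3333 [ 0.145 -0.377  0.76 ]
0.64 10.0833 [-0.102  0.048 -0.341]
0.75 10.7083 [ 0.071 -0.557 -0.058]
[ 64.523  63.057 -73.233 132.686 129.342  29.423 -69.888] [0.574 0.04  0.071] 0.014641864843371382
```

View pics/w3.png

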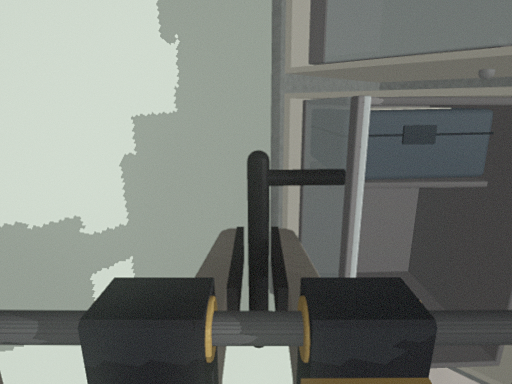

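View pics/t3.png

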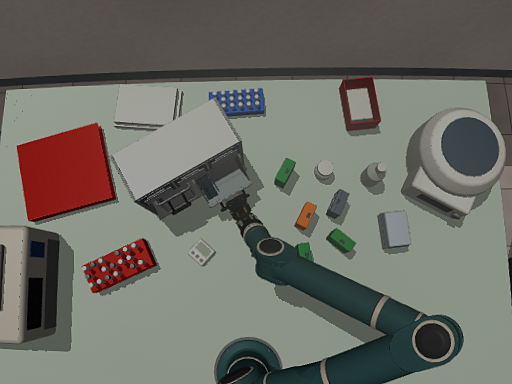

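```bash
python3 - <<'E'
from workcell import env
from h import *
np.set_printoptions(precision=3,suppress=True)
R=Rpull(np.radians(45),1);z=R[:,2]
for t in(.77,.79):
    env.move_straight(binpt(t,-.067,0,.110)+.014*z,velocity=.02)
    print(t,env.read_time(),env.read_ft_force(),env.read_position())
# back off: open, retreat along -z
env.move_straight(binpt(.76,-.067,0,.110)+.014*z,velocity=.03)
env.move_gripper(.032)
p=binpt(.76,-.067,0,.110)
env.move_straight(p-.07*z,velocity=.15)
print(env.read_ft_force(),env.read_q(),env.read_time())
snap(env,"wrist","w4")
for pos,RR in(([.5,-.05,.33],Rpull(0,1)),([.559,-.3165,.25],Rdown(np.radians(64)))):
    q=env.inverse_kinematics(pos,RR);print(q)
E
```

```text
0.77 11.0833 [1.231 0.112 2.031] [0.574 0.04  0.069]
0.79 11.3583 [1.144 0.565 8.589] [0.574 0.04  0.068]
[ 0.829  0.045 -0.206] [ 75.64   49.943 -77.729 137.408 120.136  18.222 -66.503] 12.7833
[ 61.577  21.49  -73.946 100.754  21.467  74.148  11.831]
[ 71.294  47.781 -75.931  87.822  46.642  81.12   56.463]
```

View pics/w4.png

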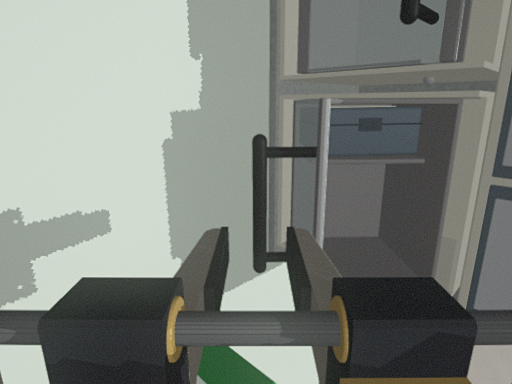

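```bash
python3 - <<'E'
from h import *
c=load("/tmp/w4.npz");im=np.ascontiguousarray(c['im'][...,::-1]);t=.75
def L(pts,col):
    q=proj(c,np.array([binpt(t,*p) for p in pts])).round().astype(int)
    cv2.polylines(im,[q.reshape(-1,1,2)],False,col,1)
L([(-.067,-.05,.11),(-.067,.05,.11)],(0,0,255))
L([(-.025,-.08,.128),(-.025,.08,.128)],(0,255,255))
L([(-.021,.026,.072),(.079,.026,.072)],(0,255,0)) # divider bay side
L([(-.021,-.076,-.008),(.079,-.076,-.008),(.079,.026,-.008),(-.021,.026,-.008)],(255,0,255))
L([(.079,-.08,.106),(.079,.08,.106)],(255,255,0))
cv2.imwrite("pics/w4o.png",cv2.resize(im[80:330,200:512],None,fx=2.5,fy=2.4))
E
```

```text
(no output)
```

View pics/w4o.png

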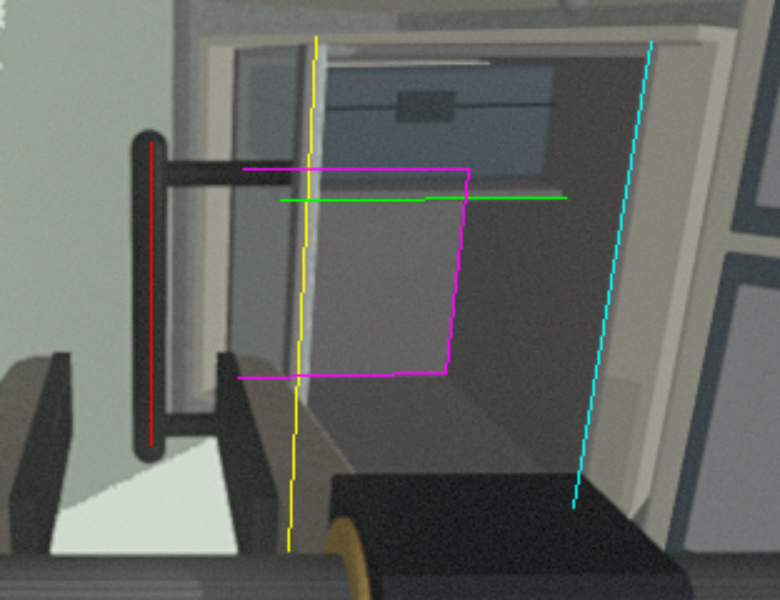

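```bash
python3 - <<'E'
from workcell import env
from h import *
np.set_printoptions(precision=3,suppress=True)
env.move_pose([.5,-.06,.30],Rpull(0,1))
env.move_gripper(.060)
env.move_pose([.559,-.3165,.26],Rdown(np.radians(64)))
snap(env,"wrist","w5")
print(env.read_q(),env.read_time(),env.read_ft_force())
E
python3 - <<'E'
from h import *
np.set_printoptions(precision=4,suppress=True)
c=load("/tmp/w5.npz");P=cloud(c,c['d'])
q=np.array([.559,-.3165]);m=((abs(P[...,2]-.098)<.006)&(np.hypot(P[...,0]-q[0],P[...,1]-q[1])<.07))
v,u=np.nonzero(m);w=onplane(c,np.c_[u,v],.098);r=cv2.minAreaRect(w[:,:2].astype(np.float32));print('box',m.sum(),np.array(r[0]),r[1],r[2],u.min(),u.max(),v.min(),v.max())
E
```

```text
[ 70.12   44.281 -72.137  87.302  42.512  79.565  59.105] 15.975 [ 0.898 -0.171  0.29 ]
box 2782 [ 0.5587 -0.3155] (0.03737303614616394, 0.08192116022109985) 64.8807373046875 239 275 140 217
```

View pics/w5.png

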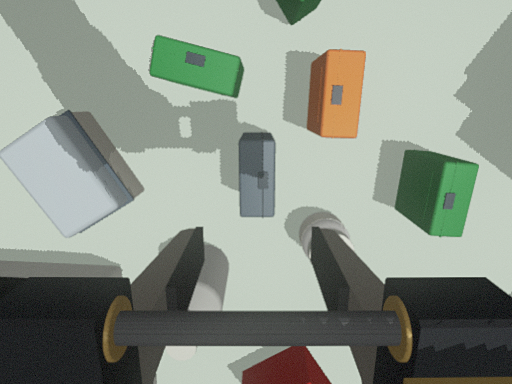

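```bash
python3 - <<'E'
from h import *
np.set_printoptions(precision=4,suppress=True)
y=np.array([np.cos(np.radians(64.5)),np.sin(np.radians(64.5))]);x=np.array([y[1],-y[0]])
for n in("scene0","top0"):
    c=load(f"/tmp/{n}.npz");P=cloud(c,c['d'])
    m=(abs(P[...,2]-.075)<.006)&(np.hypot(P[...,0]-.66,P[...,1]+.28)<.07)
    ctr=P[m].mean(0);d=ctr[:2]-[.5587,-.3155];print(n,m.sum(),ctr,'jaw',d@y,'perp',d@x)
E
```

```text
scene0 239 [ 0.6853 -0.2795  0.0755] jaw 0.08704954738112156 perp 0.09876652802371425
top0 182 [ 0.6841 -0.277   0.0748] jaw 0.08874381124509474 perp 0.0965580742482722
```

```bash
python3 - <<'E'
from workcell import env
from h import *
np.set_printoptions(precision=3,suppress=True)
R=Rdown(np.radians(64.4));b=np.array([.5587,-.3157,0])
env.move_straight(b+[0,0,.13],rot=R,velocity=.15)
env.move_straight(b+[0,0,.063],velocity=.1)
print(env.read_ft_force(),env.read_position())
env.move_gripper(.03,30)
print(env.read_grip_width(),env.read_ft_force())
env.move_straight(b+[0,0,.09],velocity=.06)
env.move_straight(b+[0,0,.27],velocity=.2)
env.wait(.2)
print(env.read_grip_width(),env.read_ft_force(),env.read_time())
snap(env,"wrist","w6");snap(env,"scene","s6")
R=Rplace(.75,1)
for h in(.18,.2,.22):
  for dx in(0,.06,.12):
    q=env.inverse_kinematics(binpt(.75,.024-dx,-.025,-.008+h),R);print(h,dx,None if q is None else np.round(q,0))
for pos in([.5,-.15,.32],[.5,-.1,.36]):
  for tl in(0,20,40):
    q=env.inverse_kinematics(pos,Rplace(np.radians(tl),1));print(pos,tl,None if q is None else np.round(q,0))
E
```

```text
[-0.457  0.697  0.015] [ 0.559 -0.316  0.063]
0.03766143519017139 [-0.007  0.237  2.089]
0.03765391500262248 [ 0.71   0.131 -2.596] 20.1167
0.18 0 [ 66.  36. -72. 126.  69.   9.  62.]
0.18 0.06 [ 70.  40. -71. 131. 102.   9.  35.]
0.18 0.12 [ 75.  49. -72. 136. 119.  14.  27.]
0.2 0 [ 71.  36. -77. 127.  63.  11.  70.]
0.2 0.06 [ 74.  39. -74. 132.  87.   9.  50.]
0.2 0.12 [ 78.  44. -73. 137. 116.  10.  29.]
0.22 0 [ 76.  38. -82. 127.  59.  14.  74.]
0.22 0.06 [ 79.  38. -78. 133.  70.   9.  67.]
0.22 0.12 [ 83.  44. -77. 137.  99.  10.  46.]
[0.5, -0.15, 0.32] 0 [ 70.  26. -74.  99.  26.  75. 109.]
[0.5, -0.15, 0.32] 20 [ 89.  13. -73. 109.  -2.  53. 138.]
[0.5, -0.15, 0.32] 40 [-48. -16.  75. 125. -28.  40. 167.]
[0.5, -0.1, 0.36] 0 [ 67.  21. -74.  97.  20.  78. 109.]
[0.5, -0.1, 0.36] 20 [ 86.   3. -69. 108. -14.  57. 142.]
[0.5, -0.1, 0.36] 40 [-24. -13.  47. 124. -32.  43. 162.]
```

View pics/w6.png

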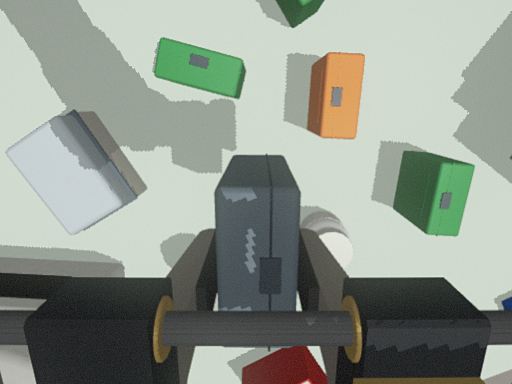

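View pics/s6.png

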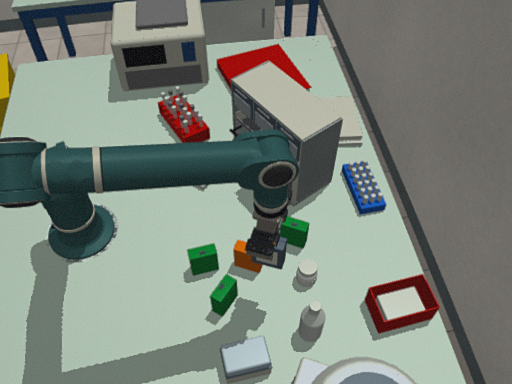

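```bash
python3 - <<'E'
from workcell import env
from h import *
np.set_printoptions(precision=3,suppress=True)
env.move_pose([.49,-.1,.34],Rplace(0,1))
print(env.read_q(),env.read_time())
R=Rplace(.75,1);p=lambda h:binpt(.75,.0245,-.025,-.008+h)
for h in(.2,.22,.24): print(h,p(h),env.inverse_kinematics(p(h),R))
E
```

```text
[ 67.975  20.312 -73.829 100.149  20.249  74.902 108.729] 21.1583
0.2 [0.587 0.019 0.203] [ 72.85   42.933 -82.527 126.611  74.724  18.378  60.269]
0.22 [0.575 0.012 0.218] [  44.389   13.325  -37.952  128.347  -71.387   18.24  -166.078]
0.24 [0.563 0.006 0.232] [ 77.842  28.037 -78.472 127.607  10.935  10.32  118.997]
```

```bash
python3 - <<'E'
from workcell import env
from h import *
np.set_printoptions(precision=3,suppress=True)
R=Rplace(.75,1);p=lambda h:binpt(.75,.0245,-.025,-.008+h)
env.goto_joints([76.5,38,-82.5,127,58.5,14.3,74.5])
print(env.read_position(),p(.222),env.read_grip_width(),env.read_ft_force())
try:
    env.move_straight(p(.222),rot=R,velocity=.08)
except env.MotionError as e: print(e)
print(env.read_q(),env.read_position(),env.read_time(),env.read_ft_force())
snap(env,"wrist","w7");snap(env,"scene","s7");snap(env,"top","t7")
E
```

```text
[0.578 0.007 0.22 ] [0.574 0.012 0.219] 0.03758928134393798 [ 0.385  0.704 -2.029]
[ 76.334  37.578 -82.803 127.151  58.437  14.821  74.636] [0.575 0.011 0.22 ] 22.4 [ 0.413 -0.552 -3.448]
```

View pics/w7.png

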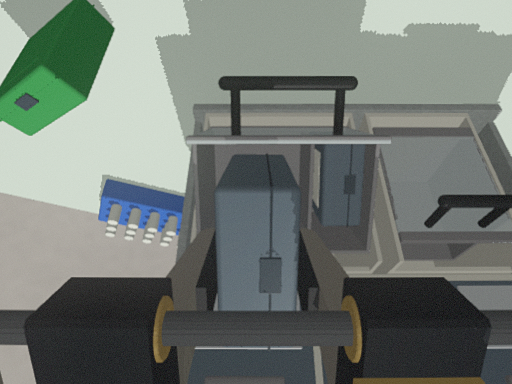

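View pics/s7.png

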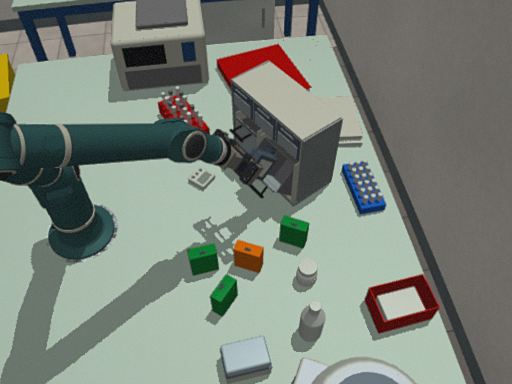

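View pics/t7.png

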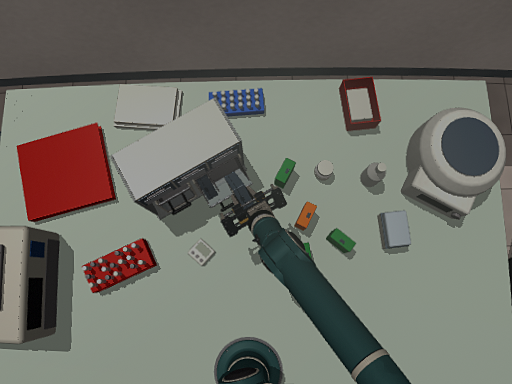

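```bash
python3 - <<'E'
from workcell import env
from h import *
np.set_printoptions(precision=3,suppress=True)
R=Rplace(.75,1);p=lambda h:binpt(.75,.026,-.025,-.008+h)
F=lambda:np.array([np.array(env.read_ft_force())@v for v in(bx(.75),EY,bz(.75))])
env.move_straight(p(.222),rot=R,velocity=.05);env.wait(.1);print(F())
for h in(.18,.14,.1,.075):
    env.move_straight(p(h),velocity=.06);f=F();print(h,f,env.read_position()-p(h),env.read_grip_width())
    if np.linalg.norm(f)>12: print('STOP');break
snap(env,"wrist","w8");print(env.read_q(),env.read_time())
E
```

```text
[-2.406  0.184 -2.496]
0.18 [-1.967  0.011 -1.845] [-0.  0.  0.] 0.03793150287364004
0.14 [-2.166  0.262 -2.429] [-0. -0.  0.] 0.03781655519215243
0.1 [-1.094 -0.404 -1.837] [-0. -0.  0.] 0.03754742984222057
0.075 [-1.831  0.369 -2.1  ] [-0.  0. -0.] 0.03810663146825787
[ 52.683  50.598 -66.326 120.81  110.009  18.783  27.409] 26.0
```

View pics/w8.png

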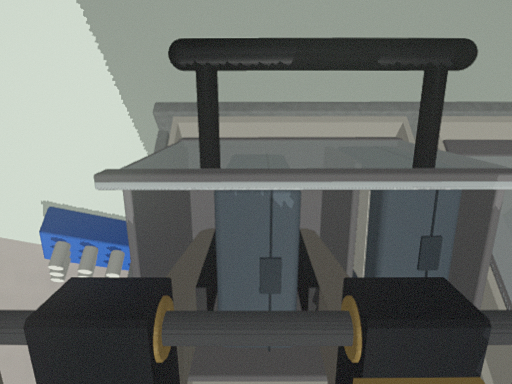

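The box at (257,240) is inside the bay, parallel to the stored box at (415,235), and the readings show no contact. Next I lower it in fine steps to the floor.

```bash
python3 - <<'E'
from workcell import env
from h import *
np.set_printoptions(precision=3,suppress=True)
p=lambda h:binpt(.75,.026,-.025,-.008+h)
F=lambda:np.mean([[np.array(env.read_ft_force())@v for v in(bx(.75),EY,bz(.75))] for _ in range(1)],0)
h=.075
while h>.056:
    h-=.0015
    env.move_straight(p(h),velocity=.02);env.wait(.05);f=F();print(round(h,4),f,env.read_grip_width())
    if f[2]>4: break
print(env.read_time())
E
```

```text
0.0735 [-1.681 -0.62  -1.802] 0.037704832899431884
0.072 [-1.867 -0.478 -1.206] 0.0377353234500126
0.0705 [-1.375  0.15  -2.647] 0.037817745871189024
0.069 [-1.012  0.495 -2.637] 0.03765872967944744
0.0675 [-0.892 -0.032 -2.012] 0.03789151083348451
0.066 [-1.679 -0.045 -1.604] 0.03780893167186741
0.0645 [-0.488  0.319 -1.948] 0.037896478183400466
0.063 [-2.638  0.561 -2.042] 0.03770344116407695
0.0615 [-0.819  1.052  8.967] 0.03761991561122714
28.7
```

```bash
python3 - <<'E'
from workcell import env
from h import *
np.set_printoptions(precision=3,suppress=True)
p=lambda x:binpt(.75,x,-.025,-.008+.0618)
F=lambda:np.array([np.array(env.read_ft_force())@v for v in(bx(.75),EY,bz(.75))])
x=.026
while x>.017:
    x-=.0012
    env.move_straight(p(x),velocity=.02);env.wait(.05);f=F();print(round(x,4),f)
    if f[0]>5 or abs(f[2])>25: break
env.move_straight(binpt(.75,x,-.025,-.008+.0612),velocity=.01);print(F())
env.move_gripper(.056)
print(F(),env.read_grip_width(),env.read_time())
env.wait(.3);snap(env,"wrist","w9")
E
```

```text
0.0248 [-0.335  0.556  7.324]
0.0236 [ 1.892 -0.96   7.784]
0.0224 [ 3.728 -0.433  7.027]
0.0212 [2.874 0.205 6.278]
0.02 [3.009 0.172 7.916]
0.0188 [ 4.563 -0.316  7.624]
0.0176 [ 4.612 -0.415  6.556]
0.0164 [ 7.045 -0.26   7.137]
[ 6.315 -0.586 17.634]
[0.034 0.004 0.122] 0.05609659399205677 31.8083
```

View pics/w9.png

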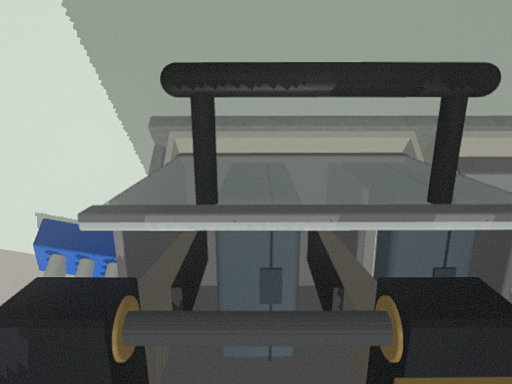

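```bash
python3 - <<'E'
from workcell import env
from h import *
np.set_printoptions(precision=3,suppress=True)
p=lambda x,h:binpt(.75,x,-.025,-.008+h)
env.move_straight(p(.0164,.11),velocity=.06);print(env.read_ft_force())
env.move_straight(p(.0164,.19),velocity=.12)
print(env.read_q(),env.read_time(),env.read_ft_force())
snap(env,"wrist","w10")
R=Rpull(np.radians(45),1);z=R[:,2];q=binpt(.75,-.067,0,.11)
for d in(.03,.05,.07,.09): print(d,env.inverse_kinematics(q-d*z,R))
print(env.inverse_kinematics([.49,-.06,.31],Rpull(0,1)),env.inverse_kinematics([.49,-.06,.31],Rplace(0,1)))
E
```

```text
[-0.025 -0.761 -0.362]
[ 70.194  39.81  -77.291 127.094  75.4    13.467  58.737] 33.9417 [ 0.098 -0.248 -0.013]
0.03 [ 69.738  56.244 -75.313 135.393 125.375  24.068 -69.285]
0.05 [ 75.735  70.883 -87.892 136.347 111.659  38.842 -49.195]
0.07 [ 78.414  65.587 -87.944 137.292 108.649  34.078 -49.024]
0.09 [ 81.55   62.291 -89.325 138.103 104.415  31.199 -46.58 ]
[ 62.689  20.628 -72.475 103.497  20.781  71.241  13.577] [ 67.642  32.878 -87.831 103.35   33.732  77.649  91.296]
```

View pics/w10.png

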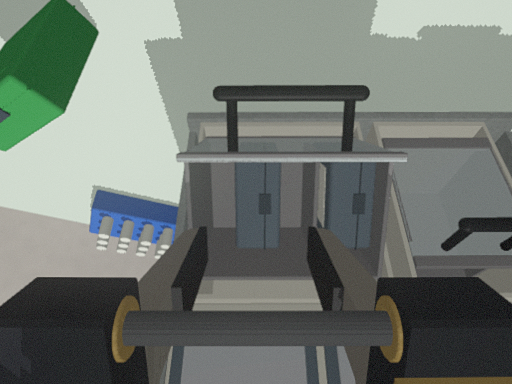

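```bash
python3 - <<'E'
from workcell import env
from h import *
np.set_printoptions(precision=3,suppress=True)
env.move_straight(binpt(.75,.0164,-.025,-.008+.222),velocity=.1)
env.goto_joints([68,20.3,-73.8,100.1,20.2,74.9,62])
env.move_gripper(.034)
R=Rpull(np.radians(45),1);z=R[:,2];q=binpt(.755,-.067,0,.11)
for d in(.05,.06,.07): print(d,env.inverse_kinematics(q-d*z,R))
env.move_pose(q-.06*z,R)
print(env.read_q(),env.read_time(),env.read_ft_force())
snap(env,"wrist","w11")
E
```

```text
0.05 [ 71.814  51.123 -74.902 136.49  126.098  19.432 -72.175]
0.06 None
0.07 NoneTraceback (most recent call last):
  File "<stdin>", line 9, in <module>
workcell.MotionError: the arm cannot take that pose within its joint ranges
```

```bash
python3 - <<'E'
from workcell import env
from h import *
np.set_printoptions(precision=3,suppress=True)
R=Rpull(np.radians(45),1);z=R[:,2];q=binpt(.755,-.067,0,.11)
env.goto_joints([75.64,49.943,-77.729,137.408,120.136,18.222,-66.503])
print(env.read_q(),env.read_time(),env.read_ft_force(),env.read_position(),q-.07*z)
snap(env,"wrist","w11")
E
```

```text
[ 75.641  49.918 -77.727 137.348 120.116  18.243 -66.476] 37.8333 [-0.458 -0.402  0.281] [0.523 0.01  0.129] [0.522 0.011 0.13 ]
```

View pics/w11.png

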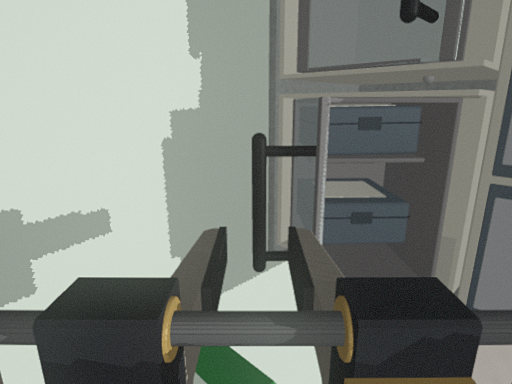

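```bash
python3 - <<'E'
from workcell import env
from h import *
np.set_printoptions(precision=3,suppress=True)
R=Rpull(np.radians(45),1);z=R[:,2];P=lambda t:binpt(t,-.067,0,.11)+.014*z
env.move_straight(P(.755),rot=R,velocity=.08)
env.move_gripper(.015,10);print(env.read_grip_width(),env.read_ft_force())
for t in(.64,.5,.35,.2,.1):
    env.move_straight(P(t),velocity=.03);print(t,env.read_time(),env.read_ft_force())
t=.1
while t>-.05:
    t-=.012
    env.move_straight(P(t),velocity=.02);f=np.array(env.read_ft_force());print(round(t,3),f@EX,f[2])
    if t<.02 and f@EX<-14: break
env.wait(.2);print(env.read_ft_force(),env.read_time(),env.read_position())
snap(env,"wrist","w12")
E
```

```text
0.014766575498243489 [ 0.633  0.076 -0.914]
0.64 40.1833 [-0.464 -0.605  0.293]
0.5 40.9333 [ 0.09  -1.118  0.387]
0.35 41.725 [-0.143 -0.319  0.672]
0.2 42.5167 [-0.246 -0.516  1.537]
0.1 43.0917 [-1.107 -0.153  0.535]
0.088 1.2173191462390767 -0.7326204884104626
0.076 -3.58942454228512 -0.45198504989799576
0.064 -8.006331800977144 -0.2440090850408172
0.052 -6.684829696903914 -1.977663275157369
0.04 -2.165439479124495 -2.5220311522779806
0.028 -0.03146813366135742 0.718982490164531
0.016 0.18420016646160856 0.046425127329443455
0.004 -0.5486682325978944 -0.5486252527840876
-0.008 -0.740535581589142 -0.3498276584155616
-0.02 0.7529731519875741 0.28124964779702
-0.032 -4.006256383468655 -1.7863385490169108
-0.044 -8.066707607443835 -1.0241270192021485
-0.056 -11.176083880875007 -0.5177239105016458
[-10.957  -6.185  -1.25 ] 46.5417 [0.627 0.069 0.147]
```

View pics/w12.png

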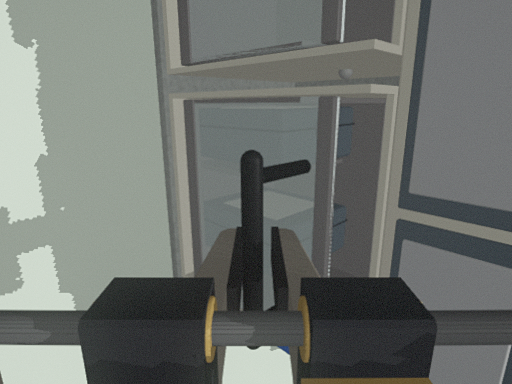

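```bash
python3 - <<'E'
from workcell import env
from h import *
np.set_printoptions(precision=3,suppress=True)
R=Rpull(np.radians(45),1);z=R[:,2]
env.move_straight(PULL0+.014*z,velocity=.03)
print(env.read_ft_force())
env.move_gripper(.030)
env.move_straight(PULL0-.06*z,velocity=.1)
print(env.read_ft_force(),env.read_time(),env.read_q())
env.goto_joints([43.9,4.4,-46.9,107.5,3.4,69.5,25])
snap(env,"wrist","w13");snap(env,"scene","s13");snap(env,"top","t13")
print(env.read_time())
c0=load("/tmp/scene0.npz");c=load("/tmp/s13.npz")
c=load("/tmp/w13.npz");P=cloud(c,c['d']);g=c['im'].max(2)
m=np.zeros(g.shape,bool);m[120:245,410:460]=1;X=(P-PULL0)@EX
m&=(P[...,2]>.1)&(P[...,2]<.175)&(g<45)&(abs(X)<.012);print(m.sum(),np.percentile(X[m],[5,50,95]),np.median(P[m],0))
E
```

```text
[ 0.234 -0.379 -0.624]
[-0.394 -0.028 -0.391] 48.2917 [ 69.576  37.129 -77.693 129.631  89.297  10.627 -47.883]
49.7833
580 [-0.006 -0.004  0.009] [0.605 0.074 0.159]
```

View pics/w13.png

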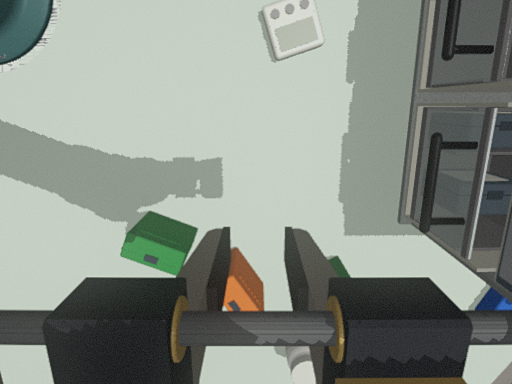

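View pics/t13.png

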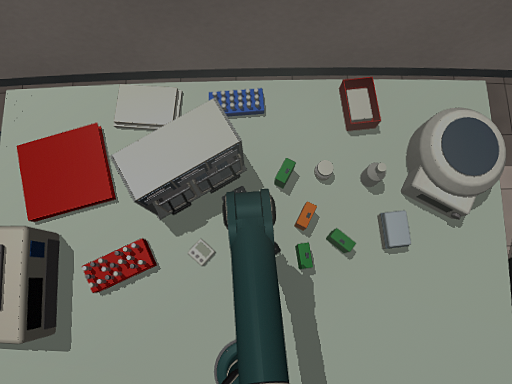

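View pics/s13.png

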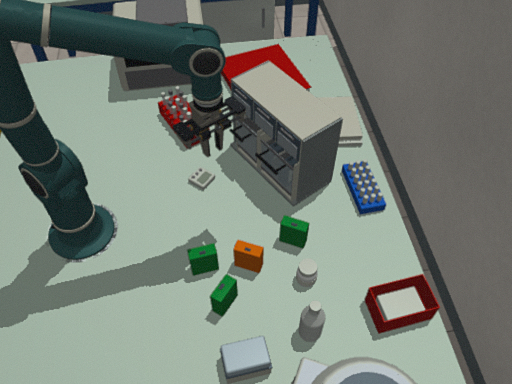

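```bash
python3 - <<'E'
import cv2
a=cv2.imread("pics/w13.png")[90:290,400:512];b=cv2.imread("pics/w12.png")[80:290,150:420]
a=cv2.resize(a,None,fx=3,fy=2.8,interpolation=2);b=cv2.resize(b,(440,560),interpolation=2)
cv2.imwrite("pics/z.png",cv2.hconcat([a[:560],b]))
E
```

```text
(no output)
```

View pics/z.png

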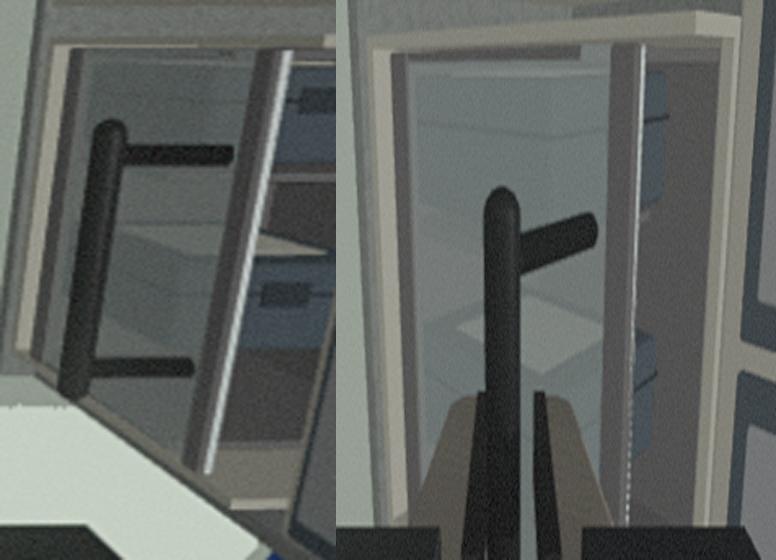

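Both boxes stand upright and parallel, and the pull is back at its original pixels. Handing in.

```bash
python3 - <<'E'
from workcell import env
env.job_done();print(env.read_time())
E
```

```text
the job is handed in; nothing more can be done
the job is handed in; nothing more can be done
```

The slide box is filed in the wide bin, the bin is clicked home, and I handed the job in at about 50 s of the 72 s allowed. The call reports no verdict.

- **Opening:** I tipped the wide bin open by its pull until the force rose to about 8.7 N at the stop.
- **Placing:** I gripped the slate box across its 38 mm and lowered it square into the free bay. Contact with the floor read about 9 N at the expected height. I then slid it forward until the push reached about 7 N, where I took it to be against the front wall, and only then let go. It was standing when I released it.
- **Closing:** The force peaked at about 8 N near 0.06 rad and then dropped as the bin passed the catch. I pressed it against its end stop with about 12 N.
- **Last checks:** The pull is back at the same pixels as before opening. Through the clear front wall, both boxes stand upright and parallel. By eye, the narrow bin and the other things on the bench look unmoved. The gripper was clear of everything.

None of these checks failed or disagreed. One approach pose back to the pull was out of the arm's range. It was refused without any motion, so I went in by a pose I had already used.

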